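# Turn the food processor's disc onto its drive pin and press it home

### The job

The white whipping disc of the food processor is standing proud on its shaft because the notch in its edge is not over the red drive pin. Push one of the disc's two ribs round with a fingertip, either way, until the notch lies over the pin (in line with the red mark on the metal collar), then press the disc straight down with the fingertips until it is fully home, flush with the collar, and let go. Only push and press: do not pinch or lift the disc, and leave the egg cup, the glass and the tin standing where they are.

Things in the scene. Friction and masses are not known exactly. Their poses are not given: they have to be found in the camera images.
- processor: food processor drive base, fixed: dark round housing 190 mm across, with an aluminium collar (176 mm outside, 156 mm inside, top at 80 mm above the worktop) round the shallow seat of the disc. Origin at the centre of its underside, on the disc's axis; +x points to the pin, -x to the silver speed dial on its side; z up
- pin (a point): tip of the red drive pin that stands up from the seat 61 mm from the disc's axis, 8 mm thick, round tip 82 mm above the worktop (1 mm below the raised disc, which hides it). A red mark on top of the collar stands beside it, farther out on the same radius
- disc_top (a point): centre of the disc's upper face, on the turning axis. The white disc is 143 mm across and 6 mm thick and turns freely either way without stops (about 0.05 N m of friction, stays where left). x axis: toward the notch; y: along rib_a; z up. Upper face 89 mm above the worktop when proud, 80 mm when home. A flat hub 34 mm across stands 3 mm above the face in the middle
- notch (a point): middle of the disc's only notch, at the upper face, 61 mm from the axis: a slot 14 mm wide, open to the rim and running in to 50 mm from the axis. The disc can go down only when this is over the pin (within about 3 mm sideways)
- rib_a (a point): centre of the rib on the disc's +y side: a radial rib from 34 to 64 mm from the axis, 9 mm thick, 16 mm tall above the disc's face (this point is 8 mm above the face, 49 mm from the axis)
- rib_b (a point): centre of the same kind of rib on the disc's -y side, opposite rib_a
- rib_a_front: the front face of rib_a (toward the disc's +x), a plate 30 mm long, 13 mm high; origin at its centre
- rib_a_back: the back face of rib_a (toward the disc's -x), a plate 30 mm long, 13 mm high; origin at its centre
- rib_b_front: the front face of rib_b (toward the disc's +x), a plate 30 mm long, 13 mm high; origin at its centre
- rib_b_back: the back face of rib_b (toward the disc's -x), a plate 30 mm long, 13 mm high; origin at its centre
- drive_sleeve (a joint): how far the disc has been pressed down on its shaft, m: 0 = proud (start), 0.009 = fully home, negative = lifted. Stiff: it takes about 5 N to move and stays where left. Without the notch over the pin it stops after 1 to 3 mm
- egg_cup: blue-green egg cup, 50 mm across, 58 mm tall, loose; origin at the centre of its underside; bystander
- glass: small clear drinking glass, 49 mm across, 62 mm tall, loose; origin at the centre of its underside; bystander
- tin: red food tin, 75 mm across, 58 mm tall, loose; origin at the centre of its underside; bystander

How it is judged:
By the outcome, as a careful person would: the job done as asked, in the order asked, and still so for the second after the job is handed in, with the robot touching nothing.
It also fails if it takes over 51 s, if anything falls off the work surface, if the arm or the gripper's body presses on something with over 40 N, if the wrist force passes 120 N, or if a joint passes its speed limit or range.

### The arm

A 7-joint arm with a two-finger parallel gripper is mounted at the origin on a cart in front of the work surface, level with it; the furniture and walls round the work are solid. World frame = base frame: x ahead of the robot, y to its left, z up, the work surface at z = 0. Lengths are in m, angles in rad, forces in N, time in s.
With the tool pointing down it reaches from about 0.4 to 0.875 m from the base axis. Payload 19.3 kg.
Tool frame: the origin (TCP) lies midway between the tips of the shut fingers; the grasp point (between the pads) lies 19 mm behind it (bot.grip_point_offset is the distance from the TCP to the grasp point, in m); z points along the fingers, y is the direction in which the jaws open and shut (so a half turn about z gives the same grasp; the last joint's range is limited). The gripper opens to 85 mm and grips with 20 to 120 N. Pads are 22 mm wide; open, the fingers measure 114 mm over their backs; the gripper's body (76 mm by 85 mm) begins 54 mm behind the grasp point. The pads swing forward as they close: fully open they stand 13 mm farther back than shut.
Start: joints at [-1.34, 0.521, -0.036, 1.599, 0.021, 1.021, -0.113], TCP at [0.185, 0.597, 0.231] pointing down, gripper open.
Joint ranges: [-2.91, 2.91], [-0.3, 2.13], [-1.5, 1.42], [0.17, 2.43], [-1.26, 4.41], [0.16, 1.93], [-2.52, 2.52]. Speed limits (rad/s): [1.89, 1.89, 2.39, 2.39, 3.01, 3.01, 3.01].

### API

Orientations are given as [roll, pitch, yaw] about the fixed x, y, z axes, in that order (R = Rz(yaw) Ry(pitch) Rx(roll)).
In Python, from workcell import bot, viewer, workorder gives the robot as it stands.
- The arm moves only by the tool move_arm, never from a script. Its argument "plan" is a list of rows, each a list of 6 numbers: the shift along the tool's x, y, z scaled (see below), then the turn, a rotation vector about the tool's x, y, z scaled (see below). A call has 1 to 5 rows; each row shifts and turns the commanded pose from where the row before left it, along the tool's axes as they then stand; what a row does not reach is not made up. The controller multiplies each number of a shift by 0.025 m and each number of a turn by pi rad. A row lasts 1/10 s, in which the tool goes at most 50 mm and 8.59 degrees, less where a joint would pass 70% of its speed; a pose out of reach is approached as far as the arm can. A call with a number of a shift or a turn outside -1 to 1 is refused whole. A call with a gripper value outside its range is refused whole. "claw" is the closure, from -1 (fully open) to 1 (shut), so that 0 is half open, set as the call begins (left out, the last holds). The fingers move at their own pace and stop on an object; "force" is the grip in N (left out, the last holds). Time passes only in rows, so rows that do not move let the fingers close. It gives the time, the measured TCP pose, the force and the opening at its end, in the units of the state.
- bot.observe(): the state, without advancing time (a new reading comes with each control period).
- viewer.grab_frame(name): name is "scene" or "top" or "wrist"; returns the picture (384x512x3 uint8, red, green, blue); there is no depth.
- viewer.camera_info(name): a dict with "K" (3x3 intrinsics, pixels), "R" (3x3) and "t" (3): a world point X has camera coordinates R X + t. Camera axes: x right, y down, z forward; pixel columns grow to the right and rows downward; lengths in m; the calibration is good to about 2 mm. The wrist camera is an equidistant fisheye: a pixel r from the principal point sees the ray r / f radians off the axis. A picture is of the moment at which its call begins: read the wrist's pose just before it. camera_info takes no time and is no camera call; for the wrist camera it gives the pose at the moment of the call.
- workorder.job_done(): hands the job in, once; it reports no verdict.
The state is a dict: "clock": time; "qpos": joint angles; "qd": joint speeds; "joint_efforts": joint torques, N m; "position": TCP position; "tool_rot": TCP orientation; "force": force on the tool from outside, world axes, zero at the start; "moment": the same for the moment, N m; "grip_width": finger opening in m.
Only numpy, scipy, OpenCV 4.12 (cv2) and the standard library are available. Lean on these libraries where they do the work, as an engineer would, in place of code of your own. Each camera call takes 0.05 s, during which the arm holds its last target.

## Working session

There is one attempt and no reset: what is moved stays moved. The work goes in short steps, Python scripts to look and compute and a tool call to move; the robot and the scene stay as the last step left them, time stands still between calls to the robot, and variables do not carry over. Pictures are saved under pics/ and viewed, and the job is handed in when it is done.

Besides the shell and the picture viewer there is one more tool, called as name(argument=value, ...), one argument or row to a line, values as JSON. move_arm: Moves the arm, as the interface text tells. Shifts and turns lie within -1 to 1; 1 stands for 0.025 m of shift or pi rad of turn. Its arguments: {"type":"object","properties":{"plan":{"type":"array","items":{"type":"array","items":{"type":"number"}}},"claw":{"type":"number"},"force":{"type":"number"}},"required":["plan"]}

```bash
mkdir -p pics; ls
cat > h.py <<'E'
import numpy as np, cv2
from workcell import bot, viewer, workorder
def save(n,f):
    im=viewer.grab_frame(n); cv2.imwrite('pics/'+f,im[:,:,::-1]); return im
def ray(info,u,v):
    K=np.array(info['K']);R=np.array(info['R']);t=np.array(info['t'])
    d=np.linalg.inv(K)@np.array([u,v,1.]); return -R.T@t, R.T@d
def onz(info,u,v,z):
    o,d=ray(info,u,v); return o+d*(z-o[2])/d[2]
E
python3 - <<'E'
from h import *
print(bot.observe())
for n in ['scene','top','wrist']:
    i=viewer.camera_info(n); print(n,i); np.savez('pics/%s0.npz'%n,**{k:i[k] for k in 'KRt'})
    save(n,n+'0.png')
E
```

```text
pics
{'clock': 0.0, 'qpos': array([-1.340203  ,  0.52205102, -0.03630494,  1.59997754,  0.02117717,
        1.02110393, -0.11282419]), 'qd': array([ 2.36195652e-03,  2.73089506e-04, -9.60069003e-04,  2.70858047e-04,
        1.28717730e-05, -1.32558291e-03, -1.84234116e-03]), 'joint_efforts': array([-1.86405041e-04, -9.27069855e+01,  1.97960861e+00, -3.69949043e+01,
        1.78214035e-02,  7.94960040e-03, -2.51611544e-05]), 'position': array([0.18511739, 0.59661163, 0.23071383]), 'tool_rot': array([-3.14043930e+00,  7.38269249e-05,  2.84073324e+00]), 'force': array([0.44304223, 0.73294425, 0.37228143]), 'moment': array([ 0.03222283, -0.00011814, -0.02976466]), 'grip_width': 0.08514019076008945}
scene {'K': array([[382.86330081,   0.        , 254.69617983],
       [  0.        , 382.86330081, 190.36360868],
       [  0.        ,   0.        ,   1.        ]]), 'R': array([[-0.79437463, -0.60707659, -0.02066296],
       [-0.31289765,  0.4381172 , -0.84270302],
       [ 0.52063808, -0.66295651, -0.53798203]]), 't': array([0.39816641, 0.26822787, 0.60329997])}
top {'K': array([[404.63770602,   0.        , 255.46828307],
       [  0.        , 404.63770602, 191.3628854 ],
       [  0.        ,   0.        ,   1.        ]]), 'R': array([[ 0.03658114, -0.99932893, -0.00187406],
       [-0.97408757, -0.0352382 , -0.22340922],
       [ 0.22319326,  0.00999806, -0.97472294]]), 't': array([-0.08411926,  0.52913795,  0.80546057])}
wrist {'K': array([[297.31863964,   0.        , 257.55365189],
       [  0.        , 297.31863964, 191.63953053],
       [  0.        ,   0.        ,   1.        ]]), 'R': array([[ 2.96376878e-01,  9.55070929e-01, -5.17156707e-04],
       [ 9.10675347e-01, -2.82436819e-01,  3.01496029e-01],
       [ 2.87804028e-01, -8.98274135e-02, -9.53467292e-01]]), 't': array([-0.62557365, -0.03895347,  0.37907659])}
```

View pics/scene0.png

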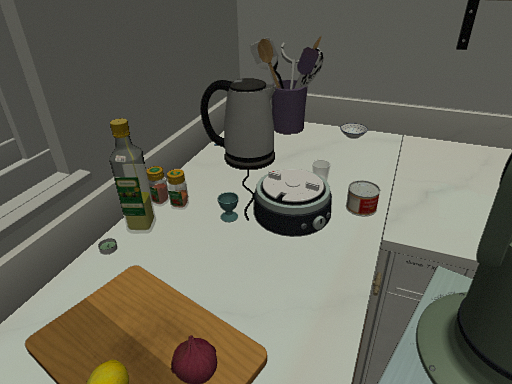

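View pics/top0.png

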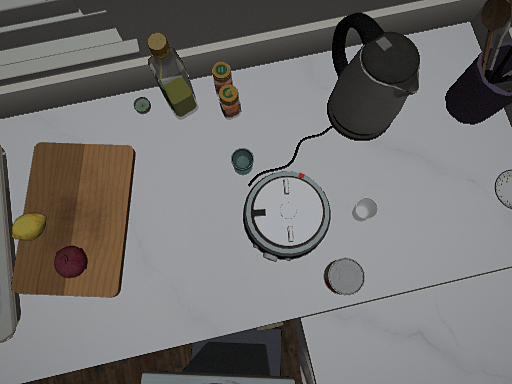

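View pics/wrist0.png

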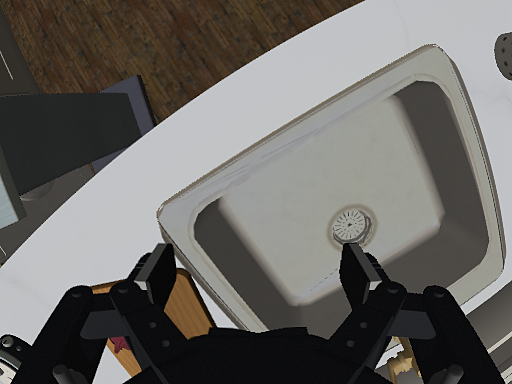

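The top view shows the disc hub near (288,211), the notch (black) at (259,212), the red mark at (302,176), and the ribs at (286,186) and (291,234). Next I'll measure these.

Run:
```python
from h import *
im=cv2.imread('pics/top0.png'); 
c=im[150:280,220:400]; cv2.imwrite('pics/topz.png',cv2.resize(c,None,fx=4.4,fy=4.4,interpolation=cv2.INTER_CUBIC))
im=cv2.imread('pics/scene0.png'); 
c=im[150:240,210:390]; cv2.imwrite('pics/scz.png',cv2.resize(c,None,fx=4.4,fy=4.4,interpolation=cv2.INTER_CUBIC))
```

```text
(no output)
```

View pics/topz.png

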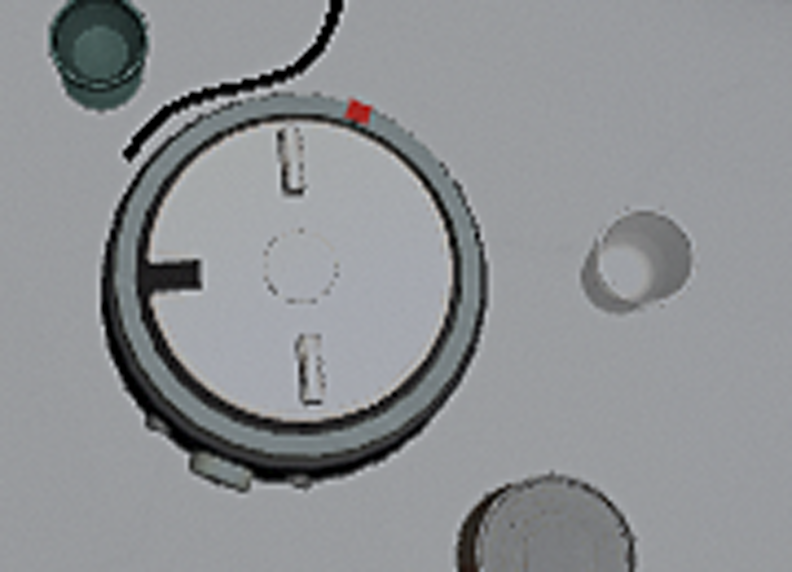

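View pics/scz.png

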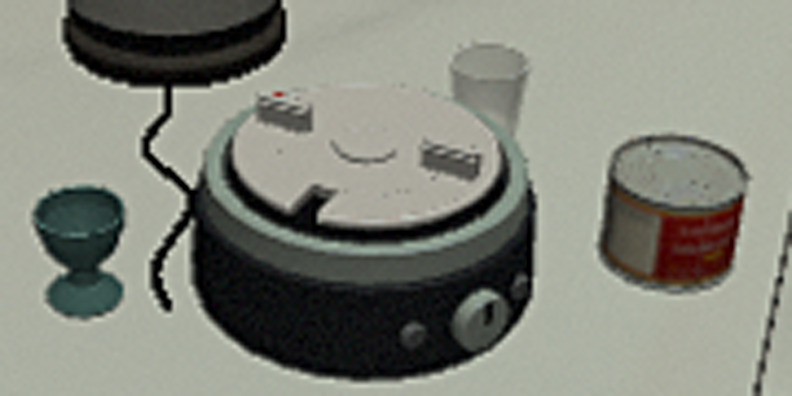

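Run:
```python
from h import *
I=dict(np.load('pics/top0.npz')); S=dict(np.load('pics/scene0.npz'))
im=cv2.imread('pics/top0.png'); 
def z2p(x,y,o=(220,150),f=4.4): return (x+.5)/f-.5+o[0],(y+.5)/f-.5+o[1]
g=cv2.cvtColor(im,cv2.COLOR_BGR2GRAY)
# hub circle centre and notch, ribs, from zoomed pixel coordinates
P={}
for n,(x,y,z) in dict(hub=(301,267,.092),notch=(174,275,.089),nin=(201,274,.089),mark=(359,112,.080),a1=(290,130,.105),a2=(293,192,.105),b1=(309,336,.105),b2=(313,401,.105),discL=(152,267,.089),discR=(454,267,.089),discT=(300,118,.089),discB=(300,421,.089)).items():
    u,v=z2p(x,y); P[n]=onz(I,u,v,z); print(n,np.round(P[n],4))
# disc mask
b=im.astype(int); m=((g>185)).astype(np.uint8)
print(g[211,270:300:5], g[211,238:252],g[150,230])
hsv=cv2.cvtColor(im,cv2.COLOR_BGR2HSV)
r=((hsv[:,:,1]>130)&((hsv[:,:,0]<8)|(hsv[:,:,0]>172)))
ys,xs=np.nonzero(r[160:200,280:330]); u,v=xs.mean()+280,ys.mean()+160; mk=onz(I,u,v,.08); print('mark',u,v,mk)
# tri hub: scene
u,v=z2p(364,150,(210,150)); print('hub scene px',u,v,onz(S,u,v,.092))
o1,d1=ray(I,*z2p(301,267)); o2,d2=ray(S,u,v)
t=np.linalg.lstsq(np.c_[d1,-d2],o2-o1,rcond=None)[0]; print('tri',o1+t[0]*d1,o2+t[1]*d2)
```

```text
hub [ 0.4874 -0.1328  0.092 ]
notch [ 0.482  -0.0742  0.089 ]
nin [ 0.4829 -0.0867  0.089 ]
mark [ 0.5659 -0.16    0.08  ]
a1 [ 0.5492 -0.1255  0.105 ]
a2 [ 0.5198 -0.1275  0.105 ]
b1 [ 0.4535 -0.136   0.105 ]
b2 [ 0.4243 -0.1383  0.105 ]
discL [ 0.4854 -0.0639  0.089 ]
discR [ 0.4905 -0.2039  0.089 ]
discT [ 0.5595 -0.1312  0.089 ]
discB [ 0.4168 -0.1339  0.089 ]
[169 169 168 170 169 169] [155 156 156 159 169  70  12  38  97 129 126 127 128  28] 154
mark 299.0416666666667 173.875 [ 0.56832417 -0.15541456  0.08      ]
hub scene px 292.34090909090907 183.70454545454544 [ 0.48418674 -0.1247461   0.092     ]
tri [ 0.4884627  -0.13321866  0.08605908] [ 0.4891651  -0.13286159  0.08616168]
```

```bash
cat >> h.py <<'E'
from scipy.spatial.transform import Rotation as Ro
def plan(tgt,yaw,maxs=.034,maxr=8.2,p=None,R=None):
    o=bot.observe()
    if p is None: p=o['position']; R=Ro.from_euler('xyz',o['tool_rot'])
    T=Ro.from_euler('xyz',[np.pi,0,np.radians(yaw)])
    rv=(R.inv()*T).as_rotvec(); d=np.array(tgt)-p
    n=max(1,int(np.ceil(max(np.linalg.norm(d)/maxs,np.degrees(np.linalg.norm(rv))/maxr))))
    while 1:
        ok=True; rows=[]; Rk=R
        for k in range(n):
            s=Rk.inv().apply(d/n)/.025; rows.append(list(np.round(s,2))+list(np.round(rv/n/np.pi,3))); ok&=abs(s).max()<=1
            Rk=Rk*Ro.from_rotvec(rv/n)
        if ok: break
        n+=1
    print(n)
    for i in range(0,n,5): print([[float(x) for x in r] for r in rows[i:i+5]])
    return np.array(tgt),T
E
python3 - <<'E'
from h import *
p,R=plan([.43,.35,.23],125)
plan([.534,-.104,.17],95.7,p=p,R=R)
E
```

```text
14
[[-0.88, -0.47, 0.0, -0.0, 0.0, 0.015], [-0.9, -0.42, 0.0, -0.0, 0.0, 0.015], [-0.92, -0.38, 0.0, -0.0, 0.0, 0.015], [-0.93, -0.34, 0.0, -0.0, 0.0, 0.015], [-0.95, -0.29, 0.0, -0.0, 0.0, 0.015]]
[[-0.96, -0.25, 0.0, -0.0, 0.0, 0.015], [-0.97, -0.2, 0.0, -0.0, 0.0, 0.015], [-0.98, -0.16, 0.0, -0.0, 0.0, 0.015], [-0.99, -0.11, 0.0, -0.0, 0.0, 0.015], [-0.99, -0.06, 0.0, -0.0, 0.0, 0.015]]
[[-0.99, -0.02, 0.0, -0.0, 0.0, 0.015], [-0.99, 0.03, 0.0, -0.0, 0.0, 0.015], [-0.99, 0.08, 0.0, -0.0, 0.0, 0.015], [-0.99, 0.12, 0.0, -0.0, 0.0, 0.015]]
19
[[-0.91, -0.37, 0.13, 0.0, -0.0, 0.009], [-0.92, -0.34, 0.13, 0.0, -0.0, 0.009], [-0.93, -0.32, 0.13, 0.0, -0.0, 0.009], [-0.94, -0.29, 0.13, 0.0, -0.0, 0.009], [-0.94, -0.27, 0.13, 0.0, -0.0, 0.009]]
[[-0.95, -0.24, 0.13, 0.0, -0.0, 0.009], [-0.96, -0.22, 0.13, 0.0, -0.0, 0.009], [-0.96, -0.19, 0.13, 0.0, -0.0, 0.009], [-0.97, -0.17, 0.13, 0.0, -0.0, 0.009], [-0.97, -0.14, 0.13, 0.0, -0.0, 0.009]]
[[-0.97, -0.11, 0.13, 0.0, -0.0, 0.009], [-0.98, -0.09, 0.13, 0.0, -0.0, 0.009], [-0.98, -0.06, 0.13, 0.0, -0.0, 0.009], [-0.98, -0.04, 0.13, 0.0, -0.0, 0.009], [-0.98, -0.01, 0.13, 0.0, -0.0, 0.009]]
[[-0.98, 0.02, 0.13, 0.0, -0.0, 0.009], [-0.98, 0.04, 0.13, 0.0, -0.0, 0.009], [-0.98, 0.07, 0.13, 0.0, -0.0, 0.009], [-0.98, 0.1, 0.13, 0.0, -0.0, 0.009]]
```

move_arm(
  plan=[
    [-0.88, -0.47, 0, 0, 0, 0.015],
    [-0.9, -0.42, 0, 0, 0, 0.015],
    [-0.92, -0.38, 0, 0, 0, 0.015],
    [-0.93, -0.34, 0, 0, 0, 0.015],
    [-0.95, -0.29, 0, 0, 0, 0.015],
  ],
  claw=1,
  force=30,
)

```text
clock: 0.65
position: [0.2744, 0.5071, 0.2314]
tool_rot: [3.141, 0.0, 2.601]
force: [0.4, 0.9, -0.3]
grip_width: 0.0126
```

Run:
```python
from h import *
o=bot.observe();print(o['qpos'],o['position'],o['tool_rot'])
```

```text
[-1.20412172  0.44441193  0.03666648  1.73342793 -0.01903421  0.96396176
 -0.13015146] [0.27444944 0.50714832 0.23142198] [3.14143954e+00 1.05071734e-04 2.60080563e+00]
```

move_arm(
  plan=[
    [-0.96, -0.25, 0, 0, 0, 0.015],
    [-0.97, -0.2, 0, 0, 0, 0.015],
    [-0.98, -0.16, 0, 0, 0, 0.015],
    [-0.99, -0.11, 0, 0, 0, 0.015],
    [-0.99, -0.06, 0, 0, 0, 0.015],
  ],
)

```text
clock: 1.15
position: [0.3616, 0.4192, 0.2313]
tool_rot: [3.141, -0.0, 2.365]
force: [0.2, -0.4, -0.3]
grip_width: 0.0002
```

move_arm(
  plan=[
    [-0.99, -0.02, 0, 0, 0, 0.015],
    [-0.99, 0.03, 0, 0, 0, 0.015],
    [-0.99, 0.08, 0, 0, 0, 0.015],
    [-0.99, 0.12, 0, 0, 0, 0.015],
  ],
)

```text
clock: 1.55
position: [0.4313, 0.3486, 0.2314]
tool_rot: [3.141, -0.0, 2.177]
force: [0.3, 0.2, 0.2]
grip_width: -0.0003
```

move_arm(
  plan=[
    [-0.91, -0.37, 0.13, 0, 0, 0.009],
    [-0.92, -0.34, 0.13, 0, 0, 0.009],
    [-0.93, -0.32, 0.13, 0, 0, 0.009],
    [-0.94, -0.29, 0.13, 0, 0, 0.009],
    [-0.94, -0.27, 0.13, 0, 0, 0.009],
  ],
)

```text
clock: 2.05
position: [0.4575, 0.2286, 0.2149]
tool_rot: [3.142, -0.0, 2.037]
force: [0.8, 0.1, -0.7]
grip_width: -0.0
```

move_arm(
  plan=[
    [-0.95, -0.24, 0.13, 0, 0, 0.009],
    [-0.96, -0.22, 0.13, 0, 0, 0.009],
    [-0.96, -0.19, 0.13, 0, 0, 0.009],
    [-0.97, -0.17, 0.13, 0, 0, 0.009],
    [-0.97, -0.14, 0.13, 0, 0, 0.009],
  ],
)

```text
clock: 2.55
position: [0.4834, 0.1088, 0.1987]
tool_rot: [3.142, -0.0, 1.896]
force: [0.6, 0.1, -0.4]
grip_width: -0.0
```

move_arm(
  plan=[
    [-0.97, -0.11, 0.13, 0, 0, 0.009],
    [-0.98, -0.09, 0.13, 0, 0, 0.009],
    [-0.98, -0.06, 0.13, 0, 0, 0.009],
    [-0.98, -0.04, 0.13, 0, 0, 0.009],
    [-0.98, -0.01, 0.13, 0, 0, 0.009],
  ],
)

```text
clock: 3.05
position: [0.5085, -0.0111, 0.1824]
tool_rot: [3.142, -0.0, 1.754]
force: [-0.3, 0.7, 0.7]
grip_width: -0.0004
```

Run:
```python
from h import *
o=bot.observe();print(o['qpos'],o['position'],o['tool_rot'])
i=viewer.camera_info('wrist'); np.savez('pics/wrist1.npz',**{k:i[k] for k in 'KRt'})
save('wrist','wrist1.png')
plan([.534,-.104,.17],95.7)
```

```text
[-0.35982522  0.42428208  0.34859986  1.96660493 -0.20074988  0.78359468
  0.28657561] [ 0.50845469 -0.01109569  0.18244801] [ 3.14152786e+00 -1.20811726e-04  1.75419559e+00]
4
[[-0.92, 0.09, 0.12, 0.0, 0.0, 0.006], [-0.92, 0.11, 0.12, 0.0, 0.0, 0.006], [-0.92, 0.13, 0.12, 0.0, 0.0, 0.006], [-0.91, 0.14, 0.12, 0.0, 0.0, 0.006]]
```

View pics/wrist1.png

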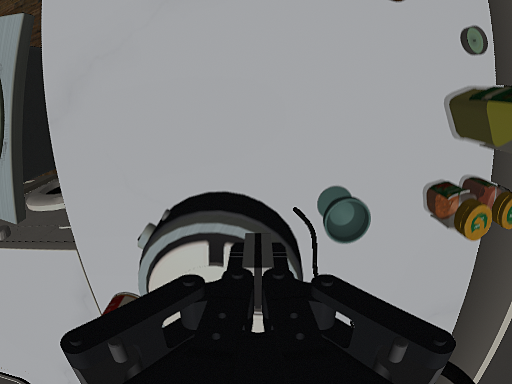

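The wrist view shows the collar and the notch at about (217,252), with the shut fingers at (260,250). The hand is approaching from the +y side as planned, and it is clear of the egg cup.

move_arm(
  plan=[
    [-0.92, 0.09, 0.12, 0, 0, 0.006],
    [-0.92, 0.11, 0.12, 0, 0, 0.006],
    [-0.92, 0.13, 0.12, 0, 0, 0.006],
    [-0.91, 0.14, 0.12, 0, 0, 0.006],
    [0, 0, 0, 0, 0, 0],
  ],
)

```text
clock: 3.6
position: [0.5344, -0.1016, 0.1703]
tool_rot: [-3.141, 0.001, 1.676]
force: [-0.3, 0.7, 0.7]
grip_width: 0.0001
```

Run:
```python
from h import *
o=bot.observe();print(o['qpos'],o['position'],o['tool_rot'])
save('scene','scene1.png')
im=cv2.imread('pics/scene1.png'); cv2.imwrite('pics/scene1z.png',cv2.resize(im[80:260,180:420],None,fx=3,fy=3))
plan([.534,-.104,.094],95.7)
```

```text
[-0.18777326  0.49790002  0.36475817  1.88905164 -0.23871354  0.79695628
  0.4097712 ] [ 0.53443255 -0.10160491  0.17029144] [-3.14137244e+00  1.24770728e-03  1.67620574e+00]
4
[[-0.04, -0.01, 0.76, -0.0, 0.0, 0.001], [-0.04, -0.01, 0.76, -0.0, 0.0, 0.001], [-0.04, -0.01, 0.76, -0.0, 0.0, 0.001], [-0.04, -0.01, 0.76, -0.0, 0.0, 0.001]]
```

View pics/scene1z.png

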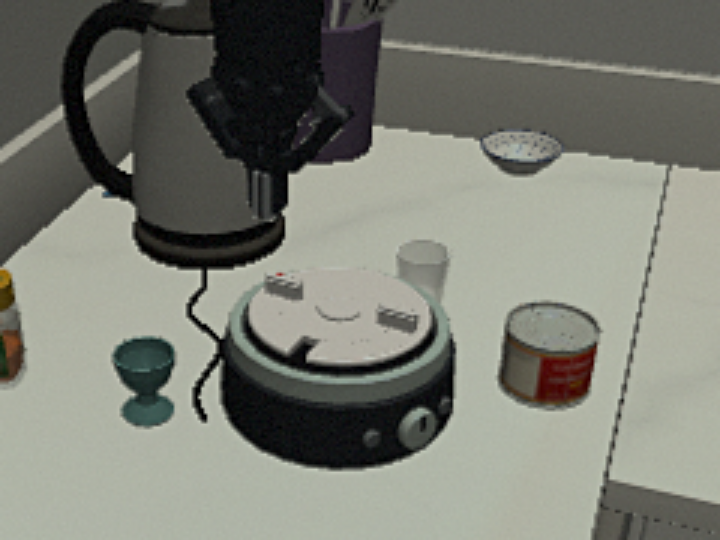

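The scene view shows the shut fingertips high above the disc, behind and beside the far rib, with nothing near the hand. Descending.

move_arm(
  plan=[
    [-0.04, -0.01, 0.76, 0, 0, 0],
    [-0.04, -0.01, 0.76, 0, 0, 0],
    [-0.04, -0.01, 0.7, 0, 0, 0],
    [0, 0, 0, 0, 0, 0],
  ],
)

```text
clock: 4.05
position: [0.533, -0.1005, 0.1135]
tool_rot: [-3.139, -0.001, 1.682]
force: [0.3, -0.1, 0.8]
grip_width: 0.0002
```

move_arm(
  plan=[
    [0, 0, 0.3, 0, 0, 0],
    [0, 0, 0.3, 0, 0, 0],
    [0, 0, 0.24, 0, 0, 0],
    [0, 0, 0, 0, 0, 0],
  ],
)

```text
clock: 4.45
position: [0.5341, -0.1009, 0.0935]
tool_rot: [-3.141, -0.0, 1.682]
force: [-0.1, 0.1, 0.1]
grip_width: 0.0002
```

Run:
```python
from h import *
o=bot.observe();print(o['position'],o['tool_rot'],o['force'])
for n in ['scene','top']:
  save(n,n+'2.png')
a=cv2.imread('pics/scene2.png');b=cv2.imread('pics/top2.png')
cv2.imwrite('pics/s2.png',np.vstack([cv2.resize(a[130:240,210:370],None,fx=3.5,fy=3.5)[:290],cv2.resize(b[150:260,220:380],None,fx=3.5,fy=3.5)[:300]]))
```

```text
[ 0.53412962 -0.10091332  0.09352152] [-3.14085154e+00 -1.67402137e-04  1.68161726e+00] [-0.10557012  0.07872777  0.1138054 ]
```

View pics/s2.png

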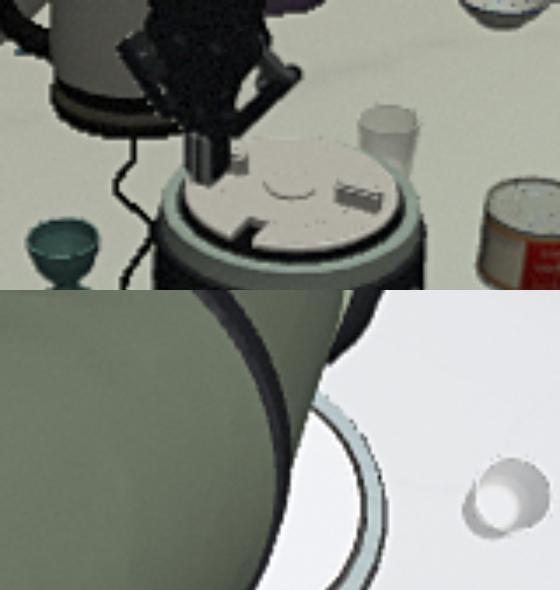

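move_arm(
  plan=[
    [-0.25, 0, 0, 0, 0, 0],
    [-0.25, 0, 0, 0, 0, 0],
    [0, 0, 0, 0, 0, 0],
  ],
)

```text
clock: 4.85
position: [0.536, -0.1147, 0.0943]
tool_rot: [3.141, 0.001, 1.68]
force: [-0.1, -0.7, -0.1]
grip_width: 0.0001
```

move_arm(
  plan=[
    [-0.284, 0.064, 0, 0, 0, 0.0444],
    [-0.284, 0.064, 0, 0, 0, 0.0444],
    [-0.284, 0.064, 0, 0, 0, 0.0444],
    [-0.284, 0.064, 0, 0, 0, 0.0444],
    [0, 0, 0, 0, 0, 0],
  ],
)

```text
clock: 5.35
position: [0.5392, -0.1428, 0.0941]
tool_rot: [3.141, 0.001, 1.12]
force: [0.9, 0.3, 0.6]
grip_width: 0.0001
```

```bash
cat >> h.py <<'E'
C=np.array([.4877,-.133])
def rel():
    o=bot.observe(); y=o['tool_rot'][2]; d=o['position'][:2]-C
    print('yaw',np.degrees(y),'rel',d@[np.cos(y),np.sin(y)],d@[np.sin(y),-np.cos(y)],'z',o['position'][2],'F',o['force'],'M',o['moment'],'q',o['qpos'].round(2),'t',o['clock'])
E
python3 - <<'E'
from h import *
rel()
save('scene','scene3.png')
a=cv2.imread('pics/scene3.png')
cv2.imwrite('pics/s3.png',cv2.resize(a[120:240,210:370],None,fx=4,fy=4))
E
```

```text
yaw 64.17356540684129 rel 0.013608011583161042 0.05058941418609863 z 0.09405035754126556 F [0.87248516 0.26725421 0.55648977] M [0.02178034 0.00169429 0.03496918] q [-0.17  0.66  0.46  1.91 -0.44  0.68  0.11] t 5.35
```

View pics/s3.png

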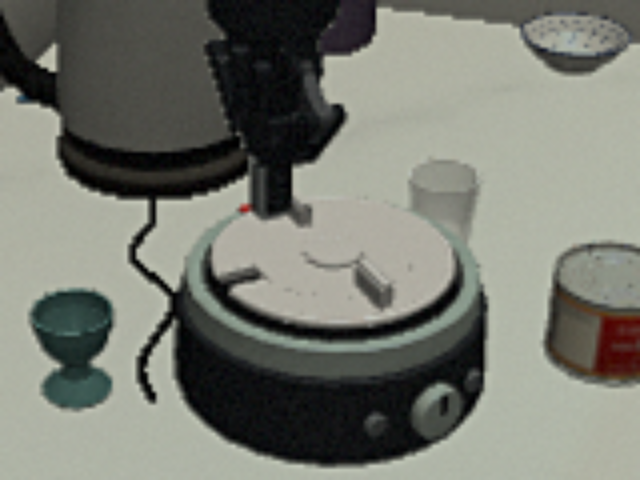

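The scene view shows the disc turning: the notch has moved to (235,275) and the finger sits against the far rib at (295,210). Continuing the arc.

move_arm(
  plan=[
    [-0.287, 0.056, 0, 0, 0, 0.0444],
    [-0.287, 0.056, 0, 0, 0, 0.0444],
    [-0.287, 0.056, 0, 0, 0, 0.0444],
    [-0.287, 0.056, 0, 0, 0, 0.0444],
    [0, 0, 0, 0, 0, 0],
  ],
)

```text
clock: 5.9
position: [0.526, -0.1681, 0.094]
tool_rot: [-3.142, 0.001, 0.566]
force: [0.3, 0.3, 0.2]
grip_width: 0.0
```

move_arm(
  plan=[
    [-0.287, 0.056, 0, 0, 0, 0.0444],
    [-0.287, 0.056, 0, 0, 0, 0.0444],
    [-0.287, 0.056, 0, 0, 0, 0.0444],
    [-0.287, 0.056, 0, 0, 0, 0.0444],
    [0, 0, 0, 0, 0, 0],
  ],
)

```text
clock: 6.4
position: [0.5013, -0.1827, 0.0939]
tool_rot: [-3.142, 0.001, 0.011]
force: [0.6, -0.0, -0.7]
grip_width: -0.0002
```

Run:
```python
from h import *
rel()
save('scene','scene4.png');save('top','top4.png');
i=viewer.camera_info('wrist'); np.savez('pics/wrist4.npz',**{k:i[k] for k in 'KRt'})
save('wrist','wrist4.png')
a=cv2.imread('pics/scene4.png');b=cv2.imread('pics/top4.png')
cv2.imwrite('pics/s4.png',np.vstack([cv2.resize(a[130:240,210:370],None,fx=3.5,fy=3.5)[:290],cv2.resize(b[150:260,220:380],None,fx=3.5,fy=3.5)[:300]]))
```

```text
yaw 0.6397565895750962 rel 0.013040321716279316 0.049832690114386395 z 0.0938831321410834 F [ 0.57622441 -0.04671533 -0.73969281] M [-0.02675601 -0.00501043 -0.01306789] q [-0.27  0.72  0.74  1.98 -0.73  0.73 -0.64] t 6.4
```

View pics/s4.png

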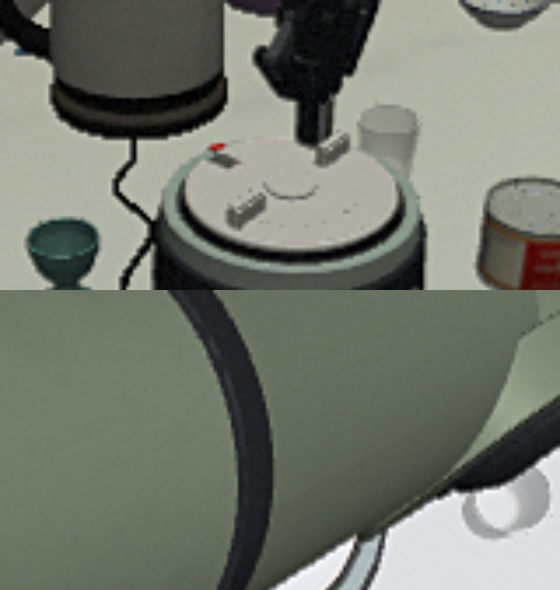

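View pics/wrist4.png

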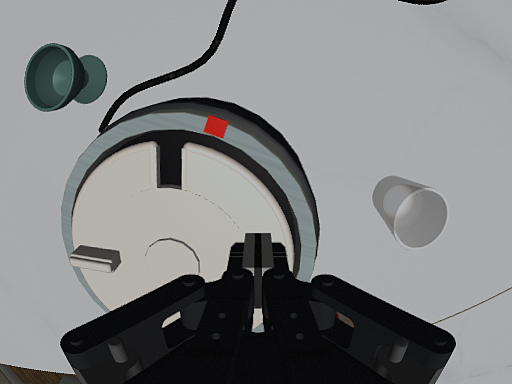

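The wrist view shows the notch at x≈157–182, y≈140–188, and the red mark at (216,127). The disc still needs about 20° of turn. Now I'll measure the angles.

```bash
cat >> h.py <<'E'
def wz(info,u,v,z):
    K=np.array(info['K']);R=np.array(info['R']);t=np.array(info['t'])
    x=np.array([u-K[0,2],v-K[1,2]]);r=np.linalg.norm(x);th=r/K[0,0]
    d=R.T@np.array([*(x/r*np.sin(th)),np.cos(th)]); o=-R.T@t
    return o+d*(z-o[2])/d[2]
def ang(p,c=C): d=np.array(p)[:2]-c; return round(float(np.degrees(np.arctan2(d[1],d[0]))),2), round(float(np.hypot(*d)),4)
def mark(im,info):
    hsv=cv2.cvtColor(im,cv2.COLOR_BGR2HSV); r=((hsv[:,:,1]>150)&(hsv[:,:,2]>90)&((hsv[:,:,0]<8)|(hsv[:,:,0]>172))).astype(np.uint8)
    n,l,s,c=cv2.connectedComponentsWithStats(r)
    for k in range(1,n):
        if s[k,4]>5: print('red',s[k],c[k],wz(info,*c[k],.08)[:2].round(4),ang(wz(info,*c[k],.08)))
def fitcirc(P):
    P=np.array(P); A=np.c_[2*P,np.ones(len(P))]; s=np.linalg.lstsq(A,(P**2).sum(1),rcond=None)[0]
    return s[:2],np.sqrt(s[2]+s[0]**2+s[1]**2)
E
python3 - <<'E'
from h import *
I=dict(np.load('pics/wrist4.npz')); im=cv2.imread('pics/wrist4.png')
mark(im,I)
for n,(u,v,z) in dict(L1=(157,142,.089),L2=(158,187,.089),R1=(182,149,.089),R2=(181,187,.089)).items():
    p=wz(I,u,v,z); print(n,p.round(4),ang(p))
cv2.imwrite('pics/w4z.png',cv2.resize(im[90:310,50:270],None,fx=2.7,fy=2.7,interpolation=cv2.INTER_CUBIC))
T=cv2.imread('pics/top0.png');hsv=cv2.cvtColor(T,cv2.COLOR_BGR2HSV)
r=((hsv[:,:,1]>150)&(hsv[:,:,2]>90)&((hsv[:,:,0]<8)|(hsv[:,:,0]>172))).astype(np.uint8)
J=dict(np.load('pics/top0.npz'));n,l,s,c=cv2.connectedComponentsWithStats(r[165:185,290:315])
for k in range(1,n): 
    p=onz(J,c[k][0]+290,c[k][1]+165,.08);print('top',s[k],p,ang(p))
E
```

```text
red [204 115  25  23 366] [215.56557377 125.93715847] [ 0.5659 -0.1584] (-17.97, 0.0822)
L1 [ 0.5589 -0.1287  0.089 ] (3.49, 0.0714)
L2 [ 0.5346 -0.1276  0.089 ] (6.6, 0.0473)
R1 [ 0.5551 -0.1421  0.089 ] (-7.68, 0.068)
R2 [ 0.5348 -0.1405  0.089 ] (-9.1, 0.0477)
top [ 9  8  5  5 19] [ 0.56601725 -0.15956632  0.08      ] (-18.74, 0.0827)
```

View pics/w4z.png

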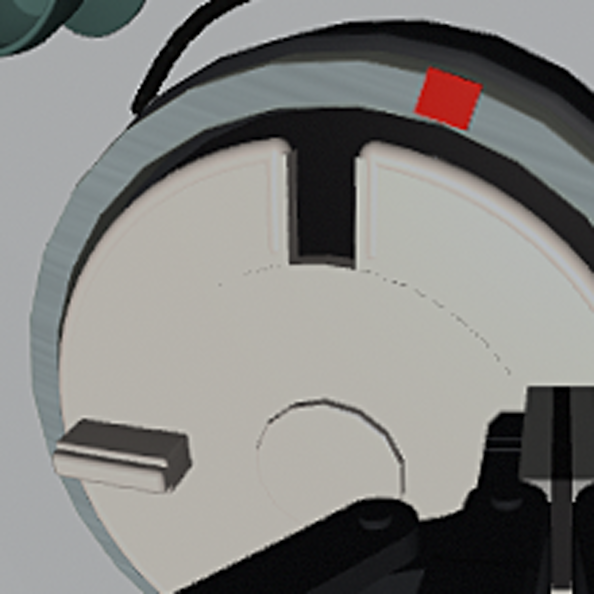

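move_arm(
  plan=[
    [-0.247, 0.048, 0, 0, 0, 0.0389],
    [-0.247, 0.048, 0, 0, 0, 0.0389],
    [0, 0, 0, 0, 0, 0],
    [0, 0, 0, 0, 0, 0],
  ],
)

```text
clock: 6.95
position: [0.4897, -0.1844, 0.094]
tool_rot: [-3.142, 0.0, -0.23]
force: [-0.8, 0.6, 0.3]
grip_width: -0.0002
```

Run:
```python
from h import *
rel()
i=viewer.camera_info('wrist'); np.savez('pics/wrist5.npz',**{k:i[k] for k in 'KRt'})
im=save('wrist','wrist5.png')[:,:,::-1].copy(); mark(im,i)
cv2.imwrite('pics/w5z.png',cv2.resize(im[90:310,50:270],None,fx=2.7,fy=2.7,interpolation=cv2.INTER_CUBIC))
```

```text
yaw -13.176747204595916 rel 0.013646771388153423 0.04962116247234279 z 0.0940117469277574 F [-0.84877993  0.61895681  0.33002897] M [ 0.01381412 -0.01592435  0.02295402] q [-0.3   0.74  0.8   2.01 -0.79  0.74 -0.81] t 6.95
red [169 110  21  19 348] [179.09770115 119.02586207] [ 0.566  -0.1584] (-17.95, 0.0823)
red [172 152   8  13  89] [175.95505618 157.85393258] [ 0.546  -0.1507] (-16.93, 0.0609)
```

View pics/w5z.png

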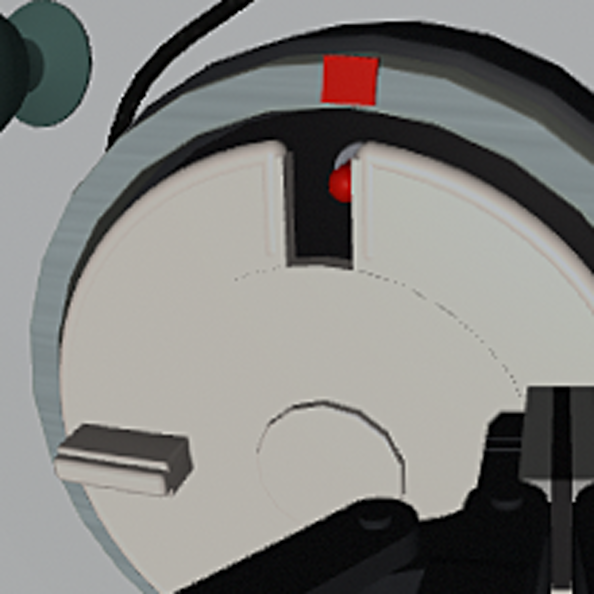

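The fingertip push has brought the notch nearly over the pin. The red pin tip shows at the right edge of the notch, at zoom (342,183).

Run:
```python
from h import *
I=dict(np.load('pics/wrist5.npz')); im=cv2.imread('pics/wrist5.png')
def z2(x,y): return (x+.5)/2.7-.5+50,(y+.5)/2.7-.5+90
P={}
for n,(u,v,z) in dict(L1=(289,160,.089),L2=(287,262,.089),R1=(354,160,.089),R2=(352,262,.089),hubT=(322,402,.092),hubR=(404,470,.092),hubL=(257,455,.092),hub2=(378,424,.092),hub3=(275,420,.092)).items():
    P[n]=wz(I,*z2(u,v),z); print(n,P[n].round(4),ang(P[n]))
c,r=fitcirc([P[k][:2] for k in P if 'hub' in k]); print('hub',c,r)
m=wz(I,179.1,119,.08)
o=(P['L1']+P['R1'])/2; q=(P['L2']+P['R2'])/2
for cc in (C,c): print(ang(o,cc),ang(q,cc),ang(m,cc))
# disc rim points
rim=[(64,330),(100,245),(150,190),(200,160),(250,143),(400,150),(460,178),(520,222),(570,275)]
R=[wz(I,*z2(*p),.089)[:2] for p in rim]; print('rim',fitcirc(R))
```

```text
L1 [ 0.5543 -0.1448  0.089 ] (-10.04, 0.0676)
L2 [ 0.5349 -0.138   0.089 ] (-6.0, 0.0474)
R1 [ 0.5509 -0.1575  0.089 ] (-21.18, 0.0678)
R2 [ 0.5317 -0.1512  0.089 ] (-22.49, 0.0476)
hubT [ 0.5052 -0.1363  0.092 ] (-10.77, 0.0178)
hubR [ 0.4862 -0.1485  0.092 ] (-95.5, 0.0155)
hubL [ 0.4958 -0.1167  0.092 ] (63.59, 0.0181)
hub2 [ 0.4979 -0.1465  0.092 ] (-52.88, 0.017)
hub3 [ 0.5032 -0.1243  0.092 ] (29.22, 0.0177)
hub [ 0.48896518 -0.13222758] 0.016653391156119586
(-15.62, 0.0674) (-14.26, 0.047) (-17.95, 0.0823)
(-16.56, 0.0664) (-15.58, 0.046) (-18.74, 0.0813)
rim (array([ 0.49360115, -0.13150291]), np.float64(0.06618169433302788))
```

Run:
```python
from h import *
I=dict(np.load('pics/wrist5.npz')); im=cv2.imread('pics/wrist5.png')
def z2(x,y): return (x+.5)/2.7-.5+50,(y+.5)/2.7-.5+90
c=np.array([.4888,-.1324])
for z in (.076,.078,.080):
  a=wz(I,*z2(329,185),z); b=wz(I,*z2(346,185),z); print(z,a.round(4),ang(a,c),ang(b,c))
print(-I['R'].T@I['t'])
```

```text
0.076 [ 0.546  -0.1469  0.076 ] (-14.19, 0.059) (-17.81, 0.0591)
0.078 [ 0.5462 -0.1475  0.078 ] (-14.77, 0.0594) (-18.31, 0.0595)
0.08 [ 0.5465 -0.1482  0.08  ] (-15.34, 0.0598) (-18.81, 0.06)
[ 0.56489826 -0.20109672  0.23607688]
```

move_arm(
  plan=[
    [-0.087, 0.022, 0, 0, 0, 0.0139],
    [0, 0, 0, 0, 0, 0],
    [0, 0, 0, 0, 0, 0],
  ],
)

```text
clock: 7.3
position: [0.4874, -0.1846, 0.0941]
tool_rot: [-3.142, -0.0, -0.277]
force: [0.5, 0.6, 0.3]
grip_width: -0.0002
```

Run:
```python
from h import *
rel()
i=viewer.camera_info('wrist'); np.savez('pics/wrist6.npz',**{k:i[k] for k in 'KRt'})
im=save('wrist','wrist6.png')[:,:,::-1].copy(); mark(im,i)
cv2.imwrite('pics/w6z.png',cv2.resize(im[90:310,50:270],None,fx=2.7,fy=2.7,interpolation=cv2.INTER_CUBIC))
```

```text
yaw -15.869579246617977 rel 0.013792118378236528 0.049764389263588116 z 0.09406915009677748 F [0.48428021 0.6204657  0.3275785 ] M [ 0.01338283 -0.08012435 -0.07752193] q [-0.31  0.74  0.81  2.01 -0.8   0.75 -0.84] t 7.3
red [162 111  21  18 341] [172.15835777 119.19941349] [ 0.5659 -0.1584] (-18.0, 0.0822)
red [166 152  11  13 114] [171.85964912 157.77192982] [ 0.5459 -0.1513] (-17.5, 0.061)
```

View pics/w6z.png

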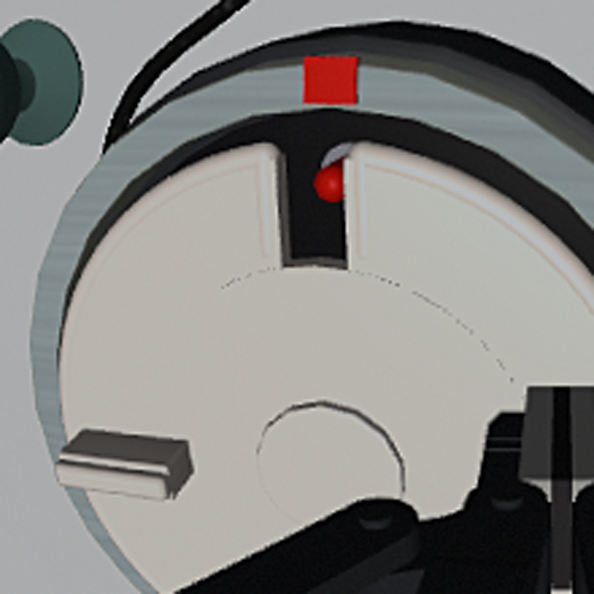

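```bash
cat >> h.py <<'E'
def slot(info,L1,L2,R1,R2,z=.089,o=(50,90),f=2.7):
    q=lambda p:wz(info,(p[0]+.5)/f-.5+o[0],(p[1]+.5)/f-.5+o[1],z)
    a,b,c2,d=map(q,(L1,L2,R1,R2)); cc=np.array([.4888,-.1324])
    print('slot outer',ang((a+c2)/2,cc),'inner',ang((b+d)/2,cc),'dir',np.degrees(np.arctan2(*((a+c2-b-d)/2)[[1,0]])), 'w',np.linalg.norm(a-c2))
E
python3 - <<'E'
from h import *
I=dict(np.load('pics/wrist6.npz'))
slot(I,(277,160),(282,262),(347,160),(348,262))
I=dict(np.load('pics/wrist5.npz'))
slot(I,(288,160),(287,262),(354,160),(353,262))
E
```

```text
slot outer (-17.52, 0.0666) inner (-17.02, 0.0462) dir -18.648726606254822 w 0.014265472428653229
slot outer (-16.29, 0.0665) inner (-15.45, 0.0461) dir -18.17823351722672 w 0.013349773254834711
```

move_arm(
  plan=[
    [-0.045, 0.012, 0, 0, 0, 0.007],
    [0, 0, 0, 0, 0, 0],
    [0, 0, 0, 0, 0, 0],
  ],
)

```text
clock: 7.65
position: [0.486, -0.1846, 0.0941]
tool_rot: [3.142, 0.0, -0.302]
force: [1.9, -0.0, 0.1]
grip_width: -0.0
```

Run:
```python
from h import *
rel()
i=viewer.camera_info('wrist'); np.savez('pics/wrist7.npz',**{k:i[k] for k in 'KRt'})
im=save('wrist','wrist7.png')[:,:,::-1].copy(); mark(im,i)
cv2.imwrite('pics/w7z.png',cv2.resize(im[90:310,50:270],None,fx=2.7,fy=2.7,interpolation=cv2.INTER_CUBIC))
```

```text
yaw -17.297948569302655 rel 0.013687021238156717 0.0498263023528096 z 0.09405399305148994 F [ 1.89757965e+00 -8.29977372e-04  9.36414457e-02] M [ 0.02357208 -0.19066122 -0.08072522] q [-0.31  0.74  0.82  2.02 -0.81  0.75 -0.86] t 7.65
red [158 110  21  18 326] [168.02760736 118.97239264] [ 0.566  -0.1582] (-17.86, 0.0823)
red [164 151  13  14 131] [169.96946565 157.51145038] [ 0.5457 -0.1518] (-17.99, 0.061)
```

View pics/w7z.png

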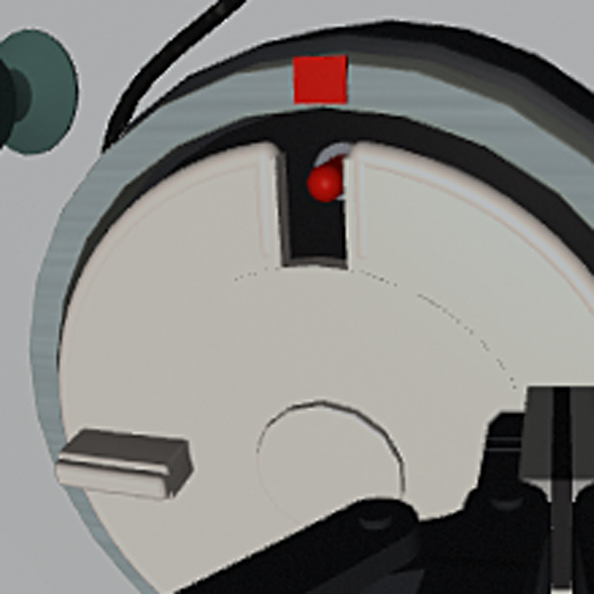

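Run:
```python
from h import *
I=dict(np.load('pics/wrist7.npz'))
slot(I,(277,160),(282,262),(347,160),(348,262))
o=bot.observe(); R=Ro.from_euler('xyz',o['tool_rot']); p=o['position']+R.apply([.006,0,-.046])
plan([.4884,-.1326,.14],-17.3,p=p,R=R)
```

```text
slot outer (-19.04, 0.0665) inner (-18.58, 0.0461) dir -20.0796534040524 w 0.014262080944549164
3
[[-0.26, -0.67, 0.0, 0.0, 0.0, 0.0], [-0.26, -0.67, 0.0, 0.0, 0.0, 0.0], [-0.26, -0.67, 0.0, 0.0, 0.0, 0.0]]
```

The notch is at −18.8° and the mark at −18.7°, so they are aligned. Next I back the finger off the rib and lift it, then move over the hub.

move_arm(
  plan=[
    [0.12, 0, 0, 0, 0, 0],
    [0.12, 0, -0.2, 0, 0, 0],
    [0, 0, -0.82, 0, 0, 0],
    [0, 0, -0.82, 0, 0, 0],
  ],
)

```text
clock: 8.1
position: [0.4915, -0.1868, 0.1408]
tool_rot: [3.141, 0.001, -0.303]
force: [0.3, -0.1, 0.3]
grip_width: 0.0003
```

move_arm(
  plan=[
    [-0.26, -0.67, 0, 0, 0, 0],
    [-0.26, -0.67, 0, 0, 0, 0],
    [-0.26, -0.67, 0, 0, 0, 0],
    [0, 0, 0, 0, 0, 0],
  ],
)

```text
clock: 8.5
position: [0.4882, -0.1306, 0.1402]
tool_rot: [-3.141, 0.001, -0.3]
force: [1.0, -0.5, -0.7]
grip_width: 0.0002
```

Run:
```python
from h import *
rel(); print(bot.observe()['position'])
i=viewer.camera_info('wrist'); np.savez('pics/wrist8.npz',**{k:i[k] for k in 'KRt'})
im=save('wrist','wrist8.png')[:,:,::-1].copy(); mark(im,i)
```

```text
yaw -17.178504594299735 rel -0.00017924356518094346 -0.0024088139539370544 z 0.14016019407210048 F [ 1.01268629 -0.5001051  -0.68909117] M [-0.00815582 -0.00366891  0.02456594] q [-0.49  0.67  0.92  2.03 -0.74  0.82 -1.  ] t 8.5
[ 0.48824019 -0.13064571  0.14016019]
red [257  86  17  14 222] [264.45045045  92.56306306] [ 0.566  -0.1584] (-17.96, 0.0823)
red [259 119  10  11  87] [263.48275862 123.85057471] [ 0.5458 -0.1515] (-17.68, 0.061)
```

View pics/wrist8.png

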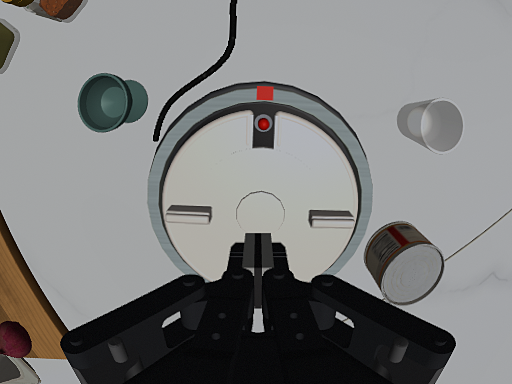

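The wrist view shows the pin at (263,124), centred in the notch and in line with the mark at (264,93). The fingers are over the hub, so I'll press down.

move_arm(
  plan=[
    [0.02, 0.07, 0.7, 0, 0, 0],
    [0, 0, 0.7, 0, 0, 0],
    [0, 0, 0.4, 0, 0, 0],
    [0, 0, 0, 0, 0, 0],
  ],
)

```text
clock: 8.95
position: [0.4875, -0.1351, 0.0944]
tool_rot: [3.141, 0.001, -0.303]
force: [0.1, -0.5, 0.7]
grip_width: 0.0002
```

move_arm(
  plan=[
    [0, 0, 0.1, 0, 0, 0],
    [0, 0, 0.1, 0, 0, 0],
    [0, 0, 0.1, 0, 0, 0],
    [0, 0, 0, 0, 0, 0],
  ],
)

```text
clock: 9.35
position: [0.4882, -0.1347, 0.0877]
tool_rot: [3.141, -0.001, -0.303]
force: [-0.8, 0.9, 0.3]
grip_width: 0.0003
```

move_arm(
  plan=[
    [0, 0, 0.08, 0, 0, 0],
    [0, 0, 0.08, 0, 0, 0],
    [0, 0, 0.06, 0, 0, 0],
    [0, 0, 0, 0, 0, 0],
  ],
)

```text
clock: 9.75
position: [0.4882, -0.1347, 0.0828]
tool_rot: [-3.141, -0.001, -0.303]
force: [-3.8, 0.5, 24.8]
grip_width: -0.0
```

Run:
```python
from h import *
rel()
i=viewer.camera_info('wrist'); im=save('wrist','wrist9.png')
save('scene','scene9.png')
a=cv2.imread('pics/scene9.png');b=cv2.imread('pics/wrist9.png')
cv2.imwrite('pics/s9.png',np.hstack([cv2.resize(a[120:240,210:370],None,fx=2.4,fy=2.4),cv2.resize(b[70:310,100:420],None,fx=1.2,fy=1.2)]))
```

```text
yaw -17.345147686204644 rel 0.0010213720194190137 0.0014570001160906579 z 0.08276020558969525 F [-3.78556472  0.51441598 24.83333196] M [ 0.22133902  0.89104576 -0.00457786] q [-0.4   0.74  0.81  2.05 -0.84  0.71 -0.92] t 9.75
```

View pics/s9.png

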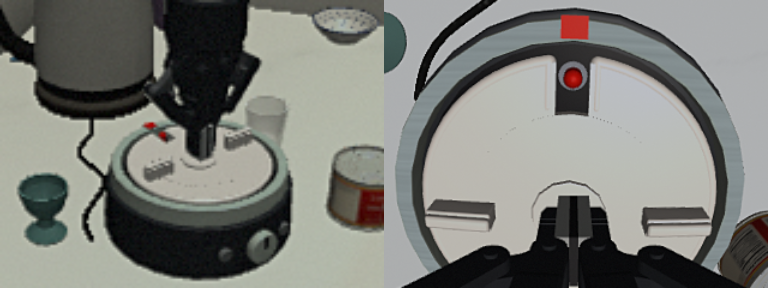

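The tips stopped at z = 0.083 with 25 N, which is the hub height when home, and the disc looks flush with the collar. I'll release straight up and verify.

move_arm(
  plan=[
    [0, 0, -0.3, 0, 0, 0],
    [0, 0, -0.9, 0, 0, 0],
    [0, 0, -1, 0, 0, 0],
    [0, 0, -1, 0, 0, 0],
    [0, 0, 0, 0, 0, 0],
  ],
)

```text
clock: 10.35
position: [0.4889, -0.1345, 0.1642]
tool_rot: [-3.141, -0.003, -0.302]
force: [1.0, 1.6, -1.0]
grip_width: -0.0
```

move_arm(
  plan=[
    [-0.6, 0, -0.8, 0, 0, 0],
    [-0.8, 0, -0.6, 0, 0, 0],
    [-0.8, 0, 0, 0, 0, 0],
    [0, 0, 0, 0, 0, 0],
  ],
)

```text
clock: 10.75
position: [0.4336, -0.117, 0.1967]
tool_rot: [-3.14, 0.002, -0.302]
force: [0.5, 0.2, 0.1]
grip_width: 0.0002
```

Run:
```python
from h import *
rel()
i=viewer.camera_info('wrist'); np.savez('pics/wrist10.npz',**{k:i[k] for k in 'KRt'}); save('wrist','wrist10.png')
save('scene','scene10.png')
a=cv2.imread('pics/scene10.png');b=cv2.imread('pics/wrist10.png')
cv2.imwrite('pics/s10.png',np.vstack([cv2.resize(a[130:240,190:390],None,fx=3,fy=3)[:,:560],cv2.resize(b[40:280,100:420],(560,270*560//560))]))
cv2.imwrite('pics/s10.png',cv2.resize(a[130:240,190:390],None,fx=4,fy=4,interpolation=cv2.INTER_CUBIC))
```

```text
yaw -17.316142873612577 rel -0.05642606796705251 0.00084166502952719 z 0.19667491791763203 F [0.52373004 0.17939556 0.08556917] M [ 0.00030822 -0.01755284 -0.05156722] q [-0.65  0.52  1.08  2.11 -0.61  0.87 -1.08] t 10.75
```

View pics/s10.png

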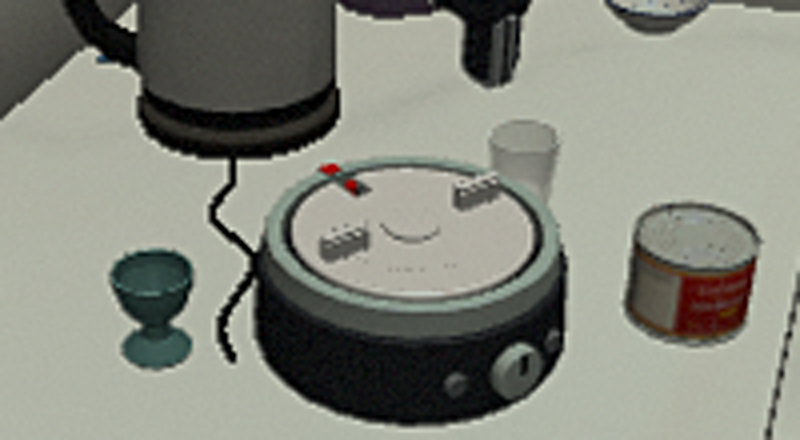

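View pics/wrist10.png

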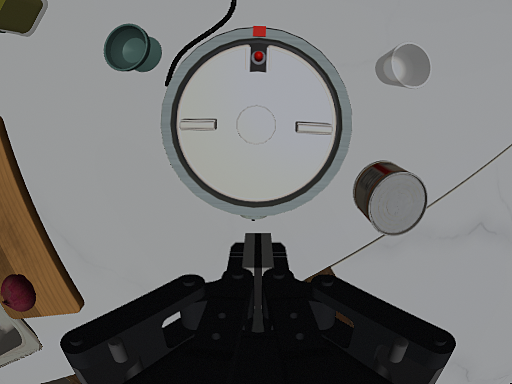

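The scene shows the disc sitting level in the collar ring, with the notch and pin in line with the mark at zoom (330,172). The egg cup, glass and tin are all standing in place. One last height check before handing in.

Run:
```python
from h import *
W=dict(np.load('pics/wrist10.npz')); S=dict(np.load('pics/scene0.npz'))
# disc outline in wrist: left 177,right 337 at row ~122; scale vs height (diameter 0.143)
for z in (.08,.089):
    print(z,[round(float(np.linalg.norm(wz(W,*a,z)-wz(W,*b,z))),4) for a,b in [((177.5,122),(336.5,122)),((257,46),(257,203))]])
# triangulate rib tops' centres: wrist vs scene
def z2(x,y): return (x+.5)/4-.5+190,(y+.5)/4-.5+130
for w,s in [((314,125),(476,183)),((198,122),(343,236))]:
    o2,d2=ray(S,*z2(*s)); A=wz(W,*w,0.2);B=wz(W,*w,0.);d1=B-A
    t=np.linalg.lstsq(np.c_[d1,-d2],o2-A,rcond=None)[0]; print('rib top',(A+t[0]*d1).round(4),(o2+t[1]*d2).round(4))
print(workorder.job_done())
```

```text
0.08 [0.1406, 0.1408]
0.089 [0.1357, 0.1359]
rib top [ 0.4746 -0.1779  0.0918] [ 0.4729 -0.1792  0.0923]
rib top [ 0.5059 -0.0859  0.0906] [ 0.5053 -0.0863  0.0905]
the job is handed in; nothing more can be done
None
```

I turned the disc until its notch lay over the drive pin, pressed it down, released it and handed the job in at about 11 s. My last checks show it home and flush with the collar.

- **Turning:** I pushed the far rib about 115° clockwise (seen from above) with the shut fingertips. Before pressing, the wrist camera put the notch at −18.8° and the red mark at −18.7°, and the pin showed centred in the slot.
- **Pressing:** I pressed straight down on the hub. The fingertips stopped at z = 0.083 m with about 25 N, which matches the hub height when the disc is home. I then lifted clear, leaving nothing touching.
- **Last checks:**
  - **Pictures:** the disc sits level in the collar with the notch, pin and mark in line. The egg cup, glass and tin are standing where they were.
  - **Disc height:** its apparent diameter was 140.7 mm if its face is at 80 mm, and 135.8 mm if still at 89 mm. The true diameter is 143 mm, so it fits being home.
  - **Rib tops:** they measured about 91 to 92 mm high, against an expected 96 mm when home and 105 mm when proud. This differs by 4 to 5 mm, but the same kind of measurement read about 6 mm low at the start, so I take it as agreeing.

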